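# Mark a batch of hand stamps in the locking pliers

## Task

Stand all the hand stamps that are on the bench (three or four) side by side between the open jaws of the bench-mounted locking pliers, squeeze the pliers' handles together until they snap over centre and lock, then press the treadle pedal fully down to its stop for about a second to strike the mark, and let it come up. Then pull the release lever to spring the pliers open, and stand every stamp upright on the floor of the wooden tray, leaving the pliers open and the mallet, dished block and tool can where they are.

Things in the scene. Friction and masses are not known exactly. Their poses are not given: they have to be found in the camera images.
- stamp1: hand stamp: aluminium foot 44 mm across, 22 mm high, with a turned wooden grip on it (26 mm across from 30 to 56 mm up, 34 mm collar at its root, top at 62 mm); 0.10 to 0.17 kg, low centre of mass. Origin: centre of the underside, z up along the grip; round, yaw means nothing. All four are alike; three or four are present, standing on the bench at the left
- stamp2: hand stamp, the same as stamp1
- stamp3: hand stamp, the same as stamp1
- stamp4: hand stamp, the same as stamp1
- clamp: locking pliers with long parallel jaws, bolted to the bench. Origin on the bench under the middle of the jaws; x points from the moving to the fixed jaw, y along the jaws away from the handles, z up. Dark body (60 x 52 x 52 mm) at y -103 to -155 mm. Two handles run from it towards -y to y = -248 mm: the +x one is fixed, the -x one swings.
- jaw_mid (a point): middle of the open jaws, on the steel bed plate the stamps stand on (8 mm above the bench); axes as clamp. The jaws are bars 206 mm long (y -103 to 103 mm), tops 28 mm above the bench. The fixed jaw's face is at x = +34 mm; the moving jaw's is at -34 mm open and about -10 mm locked: as it closes it pushes the stamps against the fixed jaw
- handle (a joint): the swinging handle, rad: 0 = open, 0.32 = locked shut. Closing it (tail towards the fixed handle) takes up to about 18 N at handle_grip; past 0.23 it is over centre, snaps to 0.31 or 0.32 by itself and stays locked until the release lever is pulled; short of that it springs open again
- handle_grip (a point): where to squeeze: middle of the swinging handle's flat steel bar (10 mm thick, 24 mm tall, 32 to 56 mm above the bench), 70 mm behind the pivot (the pivot is at x = 0, y = -133 mm in clamp)
- fixed_grip (a point): the matching point of the fixed handle, same bar, 44 mm above the bench, at x = +10, y = -203 mm in clamp; axes as clamp. Here the handles' outer faces are at x = +15 mm (fixed) and -15 mm (swinging, locked) or about -37 mm (open) in clamp, so 30 mm over both when locked, 52 mm open
- release (a joint): release lever, rad: 0 at rest (weak spring return), up to 0.6 pulled. Pull its tail towards the clamp's +x while the pliers are locked: from about 0.06 its nose bears on the swinging handle (about 5 N at the tip), by about 0.4 it has pried it back over centre and the pliers spring open by themselves in under a second
- release_tip (a point): grip point on the release lever's tail, which sticks out behind the handles: 10 mm thick (x), 50 mm long (y), 34 to 60 mm above the bench. The point is 10 mm from the tail's end, 47 mm behind the lever's pin and 47 mm above the bench, and turns with the lever. The upright pin is at x = 0, y = -248 mm in clamp; at rest the lever lies along y
- pedal (a joint): treadle pedal, rad: 0 = up at rest, 0.30 = fully down on its stop; springs back when let go. About 3 N at pedal_pad starts it and 9 N holds it at the stop
- pedal_pad (a point): where to press: middle of the ribbed top near the pedal's free end, 95 mm from its hinge, 64 mm above the bench at rest, 36 mm when down. Steel plate 120 x 76 x 8 mm, sloping up 0.30 rad to its free end, level when down. Axes: x along the plate towards the hinge, y along the hinge, z square to the plate
- treadle: the treadle's base plate, 150 x 100 x 10 mm, fixed on the bench at the right. Origin under its centre; the pedal's hinge is at x = +60 mm, 32 mm up; the free end of the pedal points to -x (towards the robot). A linkage under the bench joins it to the die bar behind the fixed jaw
- tray_in (a point): centre of the inner floor of the fixed wooden tray (6 mm above the bench), in front of the pliers; axes as tray
- tray: open wooden tray, fixed on the bench: outside 110 (x) x 224 (y) x 18 mm high, walls 6 mm, floor 6 mm, so four stamps fit in a row along y at 52 mm spacing. Origin under its centre.
- mallet: bystander: wooden roller mallet lying on the bench, head 56 mm thick and 110 mm long, 0.35 kg; origin on the bench under the head
- block: bystander: wooden dishing block 150 x 190 x 70 mm; origin under its centre
- toolcan: bystander: aluminium can 72 mm across and 100 mm tall with tools standing in it; origin under its centre
Not all that is in view belongs to the job. Leave any blue look-alike of the stamp4 alone. What is shaped like the stamp2 but red is not meant.

How it is judged:
By the outcome, as a careful person would: the job done as asked, in the order asked, and still so for the second after the job is handed in, with the robot touching nothing.
Of stamp1, stamp2, stamp3, stamp4 only 3 to 4 are there at a start; the rules pass over those that are not, and their reading is None.
At some moment in a run one of stamp1, stamp2, stamp3, stamp4 may be knocked a few centimetres aside while the robot is not near it.
It also fails if it takes over 210 s, if anything falls off the work surface, if the arm or the gripper's body presses on something with over 40 N, if the wrist force passes 120 N, or if a joint passes its speed limit or range.

## Robot

A 6-joint arm with a two-finger parallel gripper is mounted at the origin on the work surface. World frame = base frame: x ahead of the robot, y to its left, z up, the work surface at z = 0. Lengths are in m, angles in rad, forces in N, time in s.
With the tool pointing down it reaches from about 0.3 to 0.825 m from the base axis. Payload 5.4 kg.
Tool frame: the origin (TCP) lies at the very end of the fingers, on their centre line; the grasp point (between the pads) lies 19 mm behind it; z points along the fingers, y is the line along which they close (so a half turn about z gives the same grasp; the last joint's range is limited). The gripper opens to 92 mm and grips with 3 to 60 N. Pads are 20 mm wide; open, the fingers measure 128 mm over their backs; the gripper's body (75 mm by 189 mm) begins 69 mm behind the grasp point.
Start: joints at [-1.545, 0.158, 1.597, -0, 1.386, -0.21], TCP at [0.134, -0.559, 0.215] pointing down, gripper open.
Joint ranges: [-2.91, 2.91], [-0.94, 2.29], [0.18, 2.7], [-1.29, 4.43], [0.17, 2.64], [-3, 3]. Speed limits (rad/s): [2.57, 2.57, 3.14, 3.14, 3.14, 3.14].

## Interface

Orientations are given as a rotation vector (axis times angle).
In Python, from workcell import bot gives the robot as it stands. Calls block until the motion is done:
- bot.goto(position, orientation): joint-space move of the TCP to a pose.
- bot.line_to(position, rot=None, max_speed=0.15): straight line of the TCP; rot=None keeps the orientation; max_speed is the mean speed in m/s.
- bot.set_joints(angles): joint-space move.
- bot.set_gripper(opening, newtons=None): opening from 0.0 (shut) to 1.0 (fully open); newtons is the grip in N (None keeps the last); returns when the fingers have stopped.
- bot.hold(seconds).
- bot.inverse_kinematics(position, orientation): joint angles nearest the present ones, or None.
- bot.read_camera(name): name is "scene" or "top" or "wrist"; returns a dict with "pixels" (384x512x3 uint8, blue, green, red), "fx", "fy", "cx", "cy" (pixels), "R" (3x3) and "t" (3): a world point X has camera coordinates R X + t. Camera axes: x right, y down, z forward; pixel columns grow to the right and rows downward; lengths in m; the calibration is good to about 2 mm. The wrist camera is an equidistant fisheye: a pixel r from the principal point sees the ray r / f radians off the axis. A picture is of the moment at which its call begins. There is no depth.
A pose or a line that the arm cannot do raises bot.MotionError and nothing moves.
- bot.job_done(): hands the job in; it is judged then, once.
Readings, each from a call of its own:
- bot.current_clock(): time.
- bot.current_joints(): joint angles.
- bot.current_joint_vel(): joint speeds.
- bot.current_effort(): joint torques, N m.
- bot.current_ee_pos(): TCP position.
- bot.current_tool_rot(): TCP orientation.
- bot.current_contact_force(): force on the tool from outside, world axes, zero at the start.
- bot.current_ft_torque(): the same for the moment, N m.
- bot.current_opening(): opening from 0.0 (shut) to 1.0 (fully open).
- bot.current_grip_force(): force on a finger pad.
Only numpy, scipy, OpenCV 4.12 (cv2) and the standard library are available. Lean on these libraries where they do the work, as an engineer would, in place of code of your own. Each camera call takes 0.05 s, during which the arm holds its last target. There are 200 camera calls.

## Working session

There is one attempt and no reset: what is moved stays moved. The work goes in short steps, each a Python script; the robot and the scene stay as the last script left them, time stands still between calls to the robot, and variables do not carry over. Pictures are saved under pics/ and viewed, at most 14 in all, crops included, and the job is handed in when it is done.

```bash
ls; mkdir -p pics
python3 - <<'E'
from workcell import bot
import cv2,pickle
d={}
for n in ("scene","top","wrist"):
    c=bot.read_camera(n); d[n]=c; cv2.imwrite(f"pics/{n}0.png",c["pixels"])
    print(n,c["fx"],c["fy"],c["cx"],c["cy"],c["R"],c["t"])
pickle.dump(d,open("cam0.pkl","wb"))
print(bot.current_clock(),bot.current_tool_rot())
E
```

```text
pics
scene 411.8472402449959 411.8472402449959 258.2868731404703 192.079518167243 [[-0.26510894  0.96415476 -0.01108404]
 [ 0.84056995  0.22546498 -0.49255222]
 [-0.47239751 -0.13989691 -0.8702123 ]] [ 0.1057584  -0.42787191  1.50749235]
top 381.4656373436156 381.4656373436156 262.5820812767465 189.9797600261704 [[ 1.77732142e-02 -9.99841378e-01  1.15393594e-03]
 [-9.97526545e-01 -1.78105422e-02 -6.79968851e-02]
 [ 6.80066515e-02  5.74414762e-05 -9.97684866e-01]] [0.03011542 0.55275099 1.28761755]
wrist 297.3186396354542 297.3186396354542 257.56388319972126 187.75262486779812 [[ 0.23440529 -0.97213741 -0.0017341 ]
 [-0.94276979 -0.22775849  0.2435389 ]
 [-0.23714824 -0.05545195 -0.96988958]] [-0.57398814 -0.02754354  0.38852375]
0.15 [-3.11828019e+00 -3.69337119e-01 -2.24767352e-04]
```

View pics/top0.png

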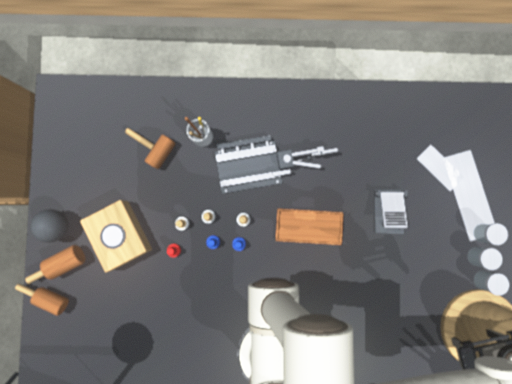

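View pics/scene0.png

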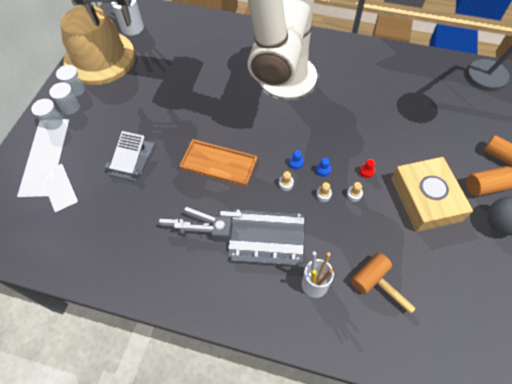

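The top view shows three wood-and-aluminium stamps at (181,223), (208,216) and (244,219). The look-alikes are blue at (213,241) and (239,243), and red at (174,250). I choose the three natural wood ones and will check them in a close crop.

Run:
```python
import cv2,numpy as np
a=cv2.imread("pics/top0.png")[120:265,160:360]; cv2.imwrite("pics/crop_top.png",cv2.resize(a,(800,580),interpolation=cv2.INTER_CUBIC))
a=cv2.imread("pics/scene0.png")[115:275,100:310]; cv2.imwrite("pics/crop_scene.png",cv2.resize(a,(787,600),interpolation=cv2.INTER_CUBIC))
```

```text
(no output)
```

View pics/crop_top.png

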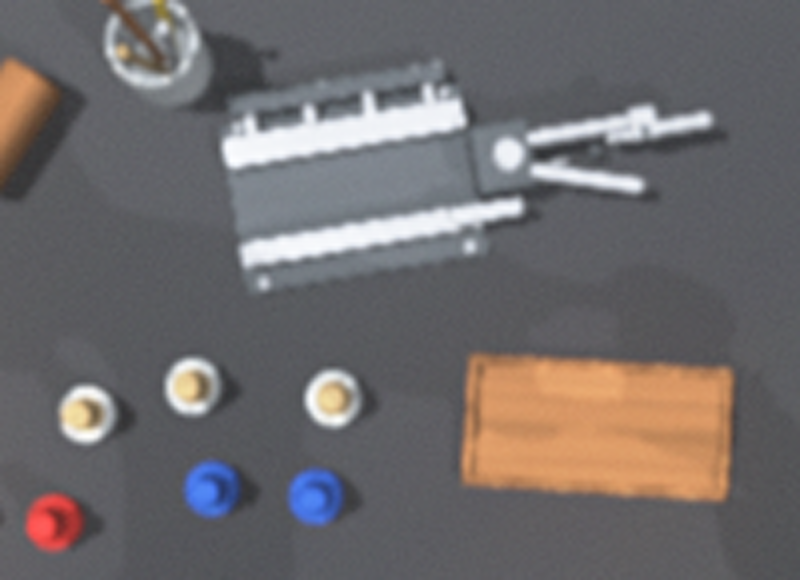

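View pics/crop_scene.png

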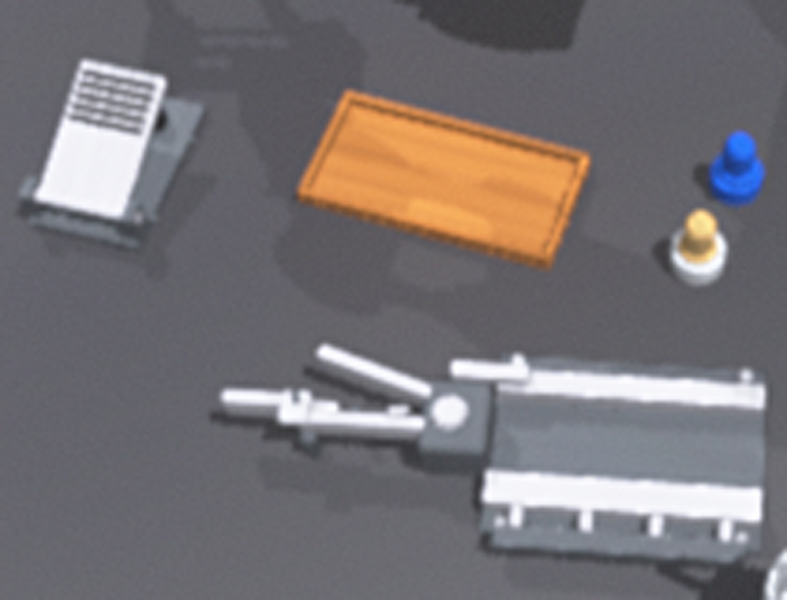

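The crops confirm three natural stamps. The moving jaw is nearest the robot, and clamp y points roughly to world +y. The handles are open and the tray is empty. Next come coarse positions and a closer wrist view.

```bash
cat > h.py <<'E'
import numpy as np,cv2,pickle
from scipy.spatial.transform import Rotation as Ro
def ray(c,u,v,fish=False):
    if fish:
        a,b=u-c["cx"],v-c["cy"]; r=np.hypot(a,b)+1e-9; th=r/c["fx"]
        d=np.array([np.sin(th)*a/r,np.sin(th)*b/r,np.cos(th)])
    else: d=np.array([(u-c["cx"])/c["fx"],(v-c["cy"])/c["fy"],1])
    R=np.array(c["R"]); return -R.T@np.array(c["t"]),R.T@d
def onz(c,u,v,z,fish=False):
    o,d=ray(c,u,v,fish); return o+d*(z-o[2])/d[2]
def rot(yaw):
    "tool down, tool y axis at angle yaw from world +y (mod pi)"
    return (Ro.from_euler("z",yaw)*Ro.from_rotvec([np.pi,0,0])).as_rotvec()
E
python3 - <<'E'
from h import *
d=pickle.load(open("cam0.pkl","rb")); t,s,w=d["top"],d["scene"],d["wrist"]
T=lambda u,v,z:onz(t,160+u/4,120+v/4,z).round(4)
S=lambda u,v,z:onz(s,100+u/3.7476,115+v/3.75,z).round(4)
print("wristcam",-np.array(w["R"]).T@w["t"])
print("fixed inner L(+y)",T(228,168,.028),S(763,485,.028)); print("fixed inner R",T(467,128,.028),S(483,474,.028))
print("mov inner L",T(240,243,.028),S(763,405,.028))
print("pivot",T(508,153,.055),S(449,411,.055))
print("lever end",T(712,120,.06),S(222,397,.06)); print("swing end",T(643,185,.056),S(320,350,.056))
print("tray top",[T(*p,.018) for p in((472,354),(733,367),(725,500),(462,487))])
for p in((181,223),(208,216),(244,219)): print("stamp",onz(t,*p,.03))
print("pads", [S(*p,.05) for p in ((84,60),(166,76),(128,216),(38,200))])
print(Ro.from_rotvec([-3.118,-.3693,0]).as_matrix().round(2))
E
```

```text
wristcam [ 0.20071636 -0.54272422  0.3825377 ]
fixed inner L(+y) [0.6445 0.1974 0.028 ] [0.6456 0.1994 0.028 ]
fixed inner R [ 0.6827 -0.0062  0.028 ] [ 0.6916 -0.0049  0.028 ]
mov inner L [0.5804 0.1855 0.028 ] [0.5813 0.1854 0.028 ]
pivot [ 0.6576 -0.0399  0.055 ] [ 0.6601 -0.0393  0.055 ]
lever end [ 0.6877 -0.2096  0.06  ] [ 0.6955 -0.206   0.06  ]
swing end [ 0.6325 -0.153   0.056 ] [ 0.6375 -0.1501  0.056 ]
tray top [array([ 0.4897, -0.0138,  0.018 ]), array([ 0.4826, -0.2368,  0.018 ]), array([ 0.3698, -0.2303,  0.018 ]), array([ 0.3768, -0.007 ,  0.018 ])]
stamp [0.43477942 0.31322954 0.03      ]
stamp [0.45995777 0.22279424 0.03      ]
stamp [0.45201259 0.10096233 0.03      ]
pads [array([ 0.4241, -0.4463,  0.05  ]), array([ 0.4218, -0.3711,  0.05  ]), array([ 0.5606, -0.3449,  0.05  ]), array([ 0.5654, -0.4222,  0.05  ])]
[[ 0.97  0.23 -0.  ]
 [ 0.23 -0.97  0.  ]
 [ 0.   -0.   -1.  ]]
```

Run:
```python
from workcell import bot
from h import *
d={}
for n,p in (("B",(.52,-.13,.24)),("A",(.52,.14,.24))):
    bot.goto(p,rot(0)); bot.hold(.3); c=bot.read_camera("wrist"); d[n]=c
    cv2.imwrite(f"pics/w{n}.png",c["pixels"]); print(bot.current_clock(),bot.current_joints())
pickle.dump(d,open("camw.pkl","wb"))
cv2.imwrite("pics/wAB.png",cv2.resize(np.vstack([d["A"]["pixels"],d["B"]["pixels"]]),(400,600)))
```

```text
2.575 [-4.71088219e-01  4.01727065e-02  1.67383432e+00  2.10131059e-06
  1.42759074e+00  1.10017309e+00]
3.975 [ 3.72187666e-02  4.67280262e-02  1.66705059e+00 -8.47588794e-05
  1.42782947e+00  1.60916787e+00]
```

View pics/wA.png

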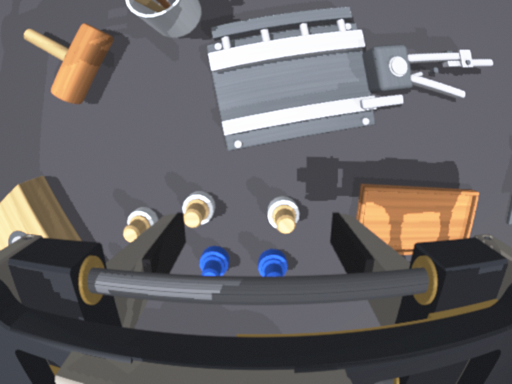

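View pics/wB.png

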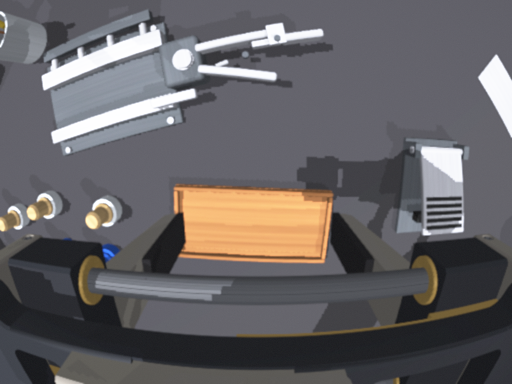

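View A shows the stamp feet at (142,224), (199,208) and (284,213), and the jaw inner edges at about (212,68)-(364,46) and (222,123)-(372,98). View B shows the tray corners, the pedal plate at (440,190), the pivot at (183,60), the lever end at (321,32) and the swinging handle end at (274,76).

Run:
```python
from h import *
d=pickle.load(open("camw.pkl","rb"))
def show(n,m,zs,lo,roi,ap=False):
    c=d[n]; k=np.zeros_like(m); k[roi[1]:roi[3],roi[0]:roi[2]]=m[roi[1]:roi[3],roi[0]:roi[2]]
    for q in cv2.findContours(k,cv2.RETR_EXTERNAL,cv2.CHAIN_APPROX_NONE)[0]:
        if cv2.contourArea(q)<lo: continue
        (x,y),_,_=cv2.minAreaRect(q); print(n,(round(x),round(y)),cv2.contourArea(q),[onz(c,x,y,z,1).round(4)[:2] for z in zs])
        if ap:
            for p in cv2.approxPolyDP(q,3.5,True)[:,0]: print("   ",p,onz(c,*p,zs[0],1).round(4)[:2])
for n in "AB":
    im=d[n]["pixels"]; h=cv2.cvtColor(im,cv2.COLOR_BGR2HSV)
    wh=((h[...,1]<50)&(h[...,2]>170)).astype(np.uint8)*255
    wood=((h[...,0]>8)&(h[...,0]<28)&(h[...,1]>80)&(h[...,2]>90)).astype(np.uint8)*255
    roi=(120,180,310,240) if n=="A" else (0,180,125,240)
    both=cv2.morphologyEx(wh|wood,cv2.MORPH_CLOSE,np.ones((3,3)))
    print("stamp foot/wood"); show(n,wh,(.018,),40,roi); show(n,wood,(.045,),40,roi)
    print("jaws"); show(n,wh,(.028,),60,(200,20,500,140) if n=="A" else (30,10,340,145),True)
show("B",wood,(.018,),1000,(168,180,338,264),True)
im=d["B"]["pixels"];h=cv2.cvtColor(im,cv2.COLOR_BGR2HSV);wh=((h[...,1]<50)&(h[...,2]>150)).astype(np.uint8)*255
show("B",wh,(.05,),100,(395,130,475,240),True)
```

```text
stamp foot/wood
A (283, 228) 42.0 [array([0.4323, 0.1033])]
A (140, 217) 139.0 [array([0.4459, 0.3126])]
A (282, 212) 278.5 [array([0.4561, 0.1055])]
A (198, 207) 240.5 [array([0.4625, 0.2224])]
A (137, 227) 242.5 [array([0.4411, 0.3077])]
A (286, 217) 229.0 [array([0.4579, 0.1026])]
A (197, 211) 258.5 [array([0.4659, 0.2179])]
jaws
A (312, 111) 2409.0 [array([0.5938, 0.0692])]
    [403  99] [ 0.6181 -0.0602]
    [402  95] [ 0.6236 -0.0585]
    [369  95] [ 0.6192 -0.0083]
    [228 119] [0.5831 0.1769]
    [222 126] [0.5742 0.1847]
    [227 135] [0.5625 0.1784]
    [402 103] [ 0.6124 -0.0587]
A (438, 84) 379.5 [array([ 0.6469, -0.12  ])]
    [410  76] [ 0.6518 -0.0713]
    [418  83] [ 0.6434 -0.0847]
    [462  97] [ 0.6329 -0.1673]
    [465  94] [ 0.6383 -0.1735]
    [421  77] [ 0.6527 -0.0899]
    [421  72] [ 0.66   -0.0899]
A (398, 66) 296.5 [array([ 0.664 , -0.0518])]
    [394  56] [ 0.6772 -0.0462]
    [389  69] [ 0.6578 -0.0381]
    [402  76] [ 0.6503 -0.0583]
    [407  64] [ 0.6684 -0.0667]
A (450, 58) 707.5 [array([ 0.69  , -0.1429])]
    [492  64] [ 0.6969 -0.2363]
    [491  5
[... 2686 characters left out ...]
0.6481 0.1979]
    [160  45] [ 0.6858 -0.0021]
B (252, 224) 10905.0 [array([ 0.4376, -0.1222])]
    [174 187] [ 0.491 -0.014]
    [174 212] [ 0.4543 -0.0111]
    [183 213] [ 0.453  -0.0244]
    [185 235] [ 0.419  -0.0247]
    [178 256] [ 0.384  -0.0105]
    [324 262] [ 0.3746 -0.2303]
    [330 190] [ 0.4867 -0.2306]
B (409, 222) 271.5 [array([ 0.4488, -0.3446])]
    [400 211] [ 0.4649 -0.327 ]
    [398 232] [ 0.4335 -0.3289]
    [420 229] [ 0.4363 -0.3661]
    [420 224] [ 0.4441 -0.3645]
B (442, 189) 3382.5 [array([ 0.4964, -0.3944])]
    [417 145] [ 0.5569 -0.3432]
    [423 169] [ 0.5245 -0.3566]
    [422 234] [ 0.4281 -0.3714]
    [463 231] [ 0.428  -0.4532]
    [462 150] [ 0.5541 -0.4248]
```

```bash
cat >> h.py <<'E'
from workcell import bot
CY=.1913; CO=np.array([.6332,.0917])
def cl(x,y): return CO+[x*np.cos(CY)-y*np.sin(CY),x*np.sin(CY)+y*np.cos(CY)]
YAW=CY+np.pi/2
def look(p,zb=0.,rad=.09,name=None):
    "hovering near p: wooden grips seen by the wrist camera, nearest first"
    c=bot.read_camera("wrist"); h=cv2.cvtColor(c["pixels"],cv2.COLOR_BGR2HSV)
    m=((h[...,0]>8)&(h[...,0]<28)&(h[...,1]>80)&(h[...,2]>90)).astype(np.uint8)
    if name: cv2.imwrite(f"pics/{name}.png",c["pixels"])
    n,_,st,ce=cv2.connectedComponentsWithStats(m)
    q=[onz(c,*ce[i],zb+.045,1)[:2] for i in range(1,n) if 120<st[i,4]<2500 and max(st[i,2:4])<70]
    return sorted([a for a in q if np.hypot(*(a-p))<rad],key=lambda a:np.hypot(*(a-p)))
def pick(p,zb=0.,hover=.17,yaw=YAW,name=None):
    p=np.array(p); bot.set_gripper(.6)
    bot.goto([*p,hover],rot(yaw)); bot.hold(.2); q=look(p,zb,name=name)
    print("expected",p,"seen",[a.round(4) for a in q])
    if not q: raise SystemExit("not seen")
    p=q[0]; bot.line_to([*p,hover],rot(yaw)) 
    bot.line_to([*p,zb+.032]); bot.set_gripper(0,25)
    print("opening",bot.current_opening(),"grip",bot.current_grip_force())
    bot.line_to([*p,hover],max_speed=.2)
def place(p,zb,hover=.17,yaw=YAW):
    bot.goto([*p,hover],rot(yaw)); bot.line_to([*p,zb+.05],max_speed=.2); bot.line_to([*p,zb+.033],max_speed=.05)
    bot.hold(.2); bot.set_gripper(.5); bot.line_to([*p,hover],max_speed=.2); print("placed",p,bot.current_clock())
E
python3 - <<'E'
from h import *
d=pickle.load(open("cam0.pkl","rb")); s=d["scene"]; c=pickle.load(open("camw.pkl","rb"))["B"]
S=lambda u,v,z:onz(s,100+u/3.7476,115+v/3.75,z).round(4)[:2]
print("pedal free",S(84,60,.068),S(166,76,.068),onz(c,463,231,.068,1)[:2],onz(c,422,234,.068,1)[:2])
print("hinge",S(128,216,.034),S(38,200,.034),onz(c,422,147,.034,1)[:2],onz(c,462,150,.034,1)[:2])
pick((.4565,.1015),name="p3"); place(cl(.004,-52e-3),.008)
E
```

```text
pedal free [ 0.4356 -0.4351] [ 0.4334 -0.3612] [ 0.43601254 -0.43695263] [ 0.43614972 -0.35928435]
hinge [ 0.5524 -0.3533] [ 0.5573 -0.4318] [ 0.55312423 -0.36152678] [ 0.55262104 -0.43790391]
expected [0.4565 0.1015] seen [array([0.452 , 0.1091])]
opening 0.2794061921205322 grip 25.0004044175148
placed [0.64701407 0.04140913] 12.7583
```

View pics/p3.png

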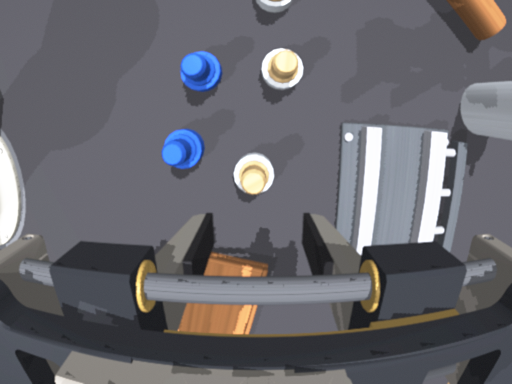

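The stamp was gripped and placed at (254,172). The wrist view shows more of the grip's near side, which biases the wood centroid by about 6 mm towards the camera. I'll correct for that and pick the other two.

```bash
sed -i 's/    return sorted(\[a for a in q/    tx=Ro.from_rotvec(bot.current_tool_rot()).as_matrix()[:2,0]; q=[a-.006*tx for a in q]\n&/' h.py
python3 - <<'E'
from h import *
pick((.460,.219)); place(cl(.004,-2e-3),.008)
pick((.436,.308)); place(cl(.004,52e-3),.008)
bot.goto([*cl(-.02,-.06),.25],rot(YAW)); bot.hold(.2)
print([a.round(4) for a in look(cl(0,0),.008,.15,name="jaw")],cl(.004,-59e-3),cl(.004,-2e-3),cl(.004,52e-3),bot.current_clock())
E
```

```text
expected [0.46  0.219] seen [array([0.4601, 0.223 ]), array([0.4384, 0.2998])]
opening 0.2778174810569709 grip 24.999200105667114
placed [0.6375073  0.09049703] 20.6333
expected [0.436 0.308] seen [array([0.434 , 0.3128])]
opening 0.2773847598407945 grip 24.997680187225342
placed [0.62723999 0.14351195] 28.7583
[array([0.625 , 0.0687]), array([0.6262, 0.1308]), array([0.6462, 0.0338])] [0.64834502 0.03453683] [0.6375073  0.09049703] [0.62723999 0.14351195] 29.625
```

View pics/jaw.png

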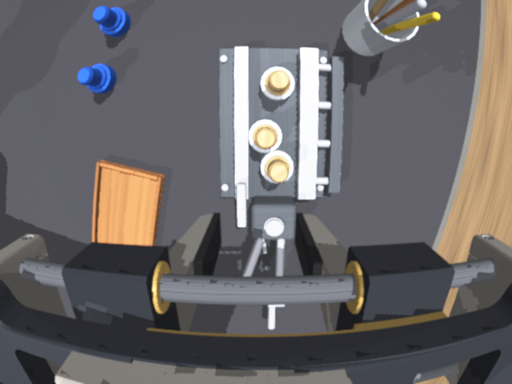

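The middle stamp at (265,136) has been knocked aside and nearly touches the one at (277,168). All three stand upright. I'll lift it and put it back between the other two.

Run:
```python
from h import *
pick((.623,.069),.008); place(cl(.004,-2e-3),.008)
bot.goto([*cl(-.02,-.06),.25],rot(YAW)); bot.hold(.2)
for a in look(cl(0,0),.008,.15,name="jaw2"): 
    v=a-CO; print(a.round(4),"clamp",(v@[np.cos(CY),np.sin(CY)]).round(4),(v@[-np.sin(CY),np.cos(CY)]).round(4))
print(bot.current_clock())
```

```text
expected [0.623 0.069] seen [array([0.6255, 0.072 ]), array([0.648 , 0.0328]), array([0.6254, 0.1352])]
opening 0.2793297554448674 grip 24.998827278614044
placed [0.6375073  0.09049703] 36.2083
[0.6352 0.0842] clamp 0.0006 -0.0077
[0.6263 0.1309] clamp 0.0007 0.0398
[0.6461 0.034 ] clamp 0.0016 -0.0591
36.95
```

Run:
```python
from h import *
bot.set_gripper(1.0); p=cl(-.001,-.203)
bot.goto([*p,.15],rot(YAW)); bot.line_to([*p,.026],max_speed=.1); print(bot.current_contact_force())
bot.set_gripper(0,40); bot.hold(.5); print("open mm",92*bot.current_opening(),bot.current_grip_force(),bot.current_contact_force())
bot.set_gripper(1.0); bot.hold(.5); bot.line_to([*p,.15]); bot.goto([*cl(-.02,-.09),.27],rot(YAW)); bot.hold(.3)
for a in look(cl(0,0),.008,.2,name="lock"): 
    v=a-CO; print("clamp",(v@[np.cos(CY),np.sin(CY)]).round(4),(v@[-np.sin(CY),np.cos(CY)]).round(4))
print(bot.current_clock())
```

```text
[0.43631354 0.27827632 0.32992109]
open mm 29.649918876986717 39.990922808647156 [ 7.78535864 -3.35150034 -8.37960403]
clamp 0.0074 -0.0118
clamp 0.0088 0.0383
clamp 0.0076 -0.0613
44.875
```

View pics/lock.png

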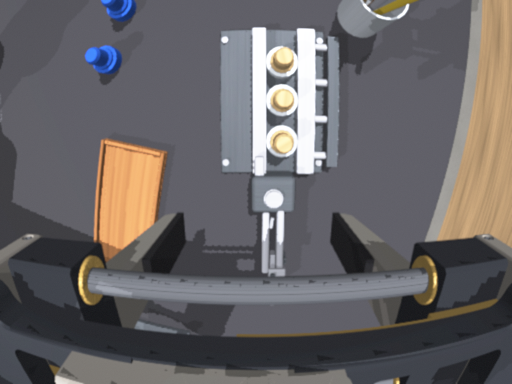

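The pliers are locked (29.6 mm over the handles) with all three stamps held at (283,60), (284,100) and (283,141). Next is the pedal.

Run:
```python
from h import *
bot.set_gripper(0); p=(.458,-.398)
bot.goto([*p,.12],rot(0)); bot.line_to([*p,.066],max_speed=.1)
for z in np.arange(.060,.028,-.003):
    bot.line_to([*p,z],max_speed=.05); bot.hold(.1); f=bot.current_contact_force()[2]; print(round(z,3),bot.current_ee_pos()[2].round(4),f.round(1))
    if f>20: break
bot.hold(1.2); print(bot.current_ee_pos(),bot.current_contact_force())
cv2.imwrite("pics/ped.png",bot.read_camera("scene")["pixels"][100:200,90:220].repeat(4,0).repeat(4,1))
bot.line_to([*p,.12],max_speed=.08); print(bot.current_clock())
```

```text
0.06 0.0612 3.3
0.057 0.0576 4.8
0.054 0.0544 4.4
0.051 0.0514 6.3
0.048 0.0484 6.5
0.045 0.0454 6.8
0.042 0.0425 6.8
0.039 0.0395 8.5
0.036 0.0367 9.1
0.033 0.036 23.5
[ 0.45704675 -0.39841545  0.03597875] [-10.1883986    2.94266689  23.197558  ]
54.6
```

View pics/ped.png

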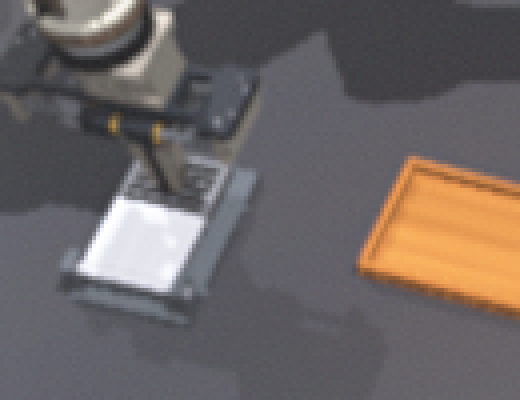

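The pedal went fully down (z = 0.036, force rising to 23 N) and was held there. Now the release lever.

Run:
```python
from h import *
y=-.298; X=np.array([np.cos(CY),np.sin(CY)])
bot.goto([*cl(-.045,y),.13],rot(YAW)); bot.line_to([*cl(-.045,y),.036],max_speed=.12)
for x in np.arange(-.033,.012,.003):
    bot.line_to([*cl(x,y),.036],max_speed=.05); bot.hold(.1); f=bot.current_contact_force()[:2]@X; print(round(x,3),((bot.current_ee_pos()[:2]-CO)@X).round(4),f.round(1))
    if f<-16: break
bot.hold(.8); print(bot.current_contact_force()@[*X,0])
bot.line_to([*cl(-.045,y),.036],max_speed=.1); bot.line_to([*cl(-.045,y),.15],max_speed=.2)
bot.goto([*cl(-.02,-.09),.27],rot(YAW)); bot.hold(.3)
for a in look(cl(0,0),.008,.2,name="rel"): 
    v=a-CO; print("clamp",(v@X).round(4),(v@[-np.sin(CY),np.cos(CY)]).round(4))
print(bot.current_clock())
```

```text
-0.033 -0.033 -0.4
-0.03 -0.03 0.1
-0.027 -0.027 0.8
-0.024 -0.024 -0.4
-0.021 -0.021 -0.5
-0.018 -0.0181 -0.8
-0.015 -0.0155 -3.0
-0.012 -0.012 -2.2
-0.009 -0.0087 -0.6
-0.006 -0.0057 -2.0
-0.003 -0.0029 -1.9
-0.0 0.0001 -1.2
0.003 0.003 -1.7
0.006 0.0061 -0.8
0.009 0.008 -5.4
-4.359654739948191
clamp 0.0076 -0.0128
clamp 0.0089 0.0381
clamp 0.0076 -0.0619
65.6583
```

View pics/rel.png

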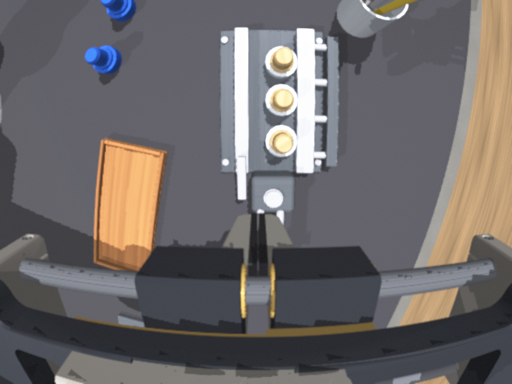

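The pliers are open, with the stamps standing at (283,60), (284,100) and (283,141). Moving them to the tray now.

Run:
```python
from h import *
T=np.array([.432,-.122]); ty=np.array([.032,.9995])
for y,s in ((-.059,-.06),(-.002,0),(.052,.06)):
    pick(cl(.012,y),.008); place(T+ty*s,.006,yaw=np.pi/2-.032)
bot.goto([*(T+[.0,-.02]),.27],rot(0)); bot.goto([.52,-.13,.27],rot(0)); bot.hold(.3)
cv2.imwrite("pics/tray.png",bot.read_camera("wrist")["pixels"])
bot.goto([.2,-.5,.25],rot(.2)); bot.hold(.3)
cv2.imwrite("pics/top_end.png",bot.read_camera("top")["pixels"]); 
a,b=cv2.imread("pics/top_end.png")[110:290,10:360],bot.read_camera("scene")["pixels"][110:310,100:420]
cv2.imwrite("pics/end.png",np.vstack([cv2.resize(a,(580,298)),cv2.resize(b,(480,300))[:,:580] if 0 else cv2.copyMakeBorder(cv2.resize(b,(480,300)),0,0,0,100,cv2.BORDER_CONSTANT)]))
print(bot.current_clock())
```

```text
expected [0.65619908 0.03605791] seen [array([0.6567, 0.0349]), array([0.6468, 0.0872])]
opening 0.27522617494631496 grip 25.000489354133606
placed [ 0.43008 -0.18197] 73.85
expected [0.64536137 0.09201811] seen [array([0.646 , 0.0923]), array([0.6361, 0.14  ])]
opening 0.2761753854948698 grip 25.001826882362366
placed [ 0.432 -0.122] 82.225
expected [0.63509406 0.14503303] seen [array([0.6352, 0.1449])]
opening 0.2793305335433934 grip 25.00038206577301
placed [ 0.43392 -0.06203] 90.5083
94.7333
```

View pics/tray.png

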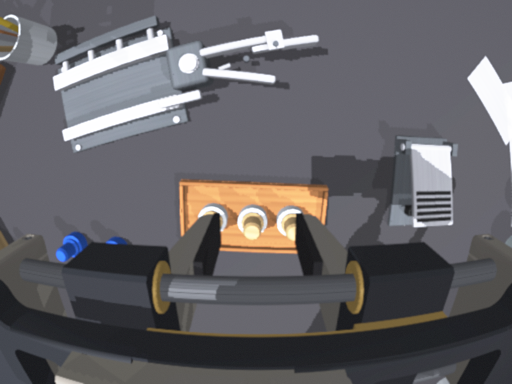

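View pics/end.png

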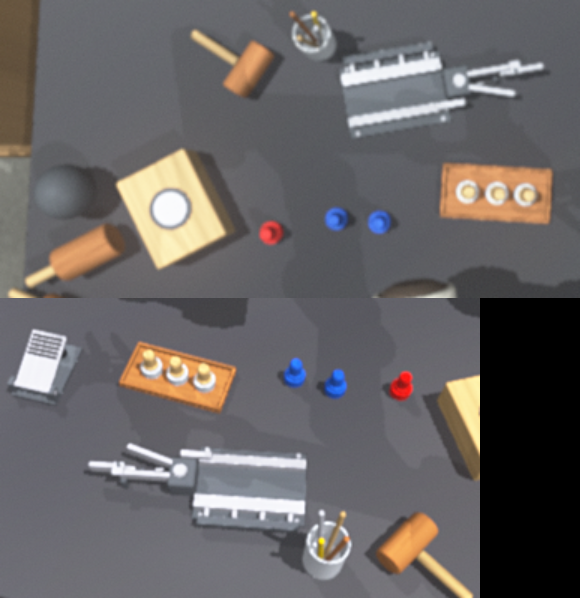

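The tray view shows three upright stamps at (212,218), (252,222) and (291,222), the pliers open, and the bystanders and look-alikes where they were. Handing in.

```bash
python3 -c "
from workcell import bot
print(bot.job_done())"
```

```text
the job is handed in; nothing more can be done
None
```

The job is done and handed in at about 95 s: three stamps were on the bench, and all three were clamped and locked, struck with the pedal, released and stood upright in the tray, with the pliers left open and the bystanders unmoved.

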